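# Unclamp the calibration weight and put it on the balance

### The job

Fetch the calibration weight out of the roll-top case for the balance: first run the slatted shutter up by its bar until it stays open by itself, then flip the direction lever on the ratchet over to its loosening side. Swing the ratchet handle anticlockwise (seen from above) to undo the bolt until the clamp jaw is drawn right back off the weight's foot, then lift the weight out and set it down gently, upright, in the middle of the balance pan. Leave the shutter open, the lever on the loosening side and the things standing around where they are.

Things in the scene. Friction and masses are not known exactly. Their poses are not given: they have to be found in the camera images.
- case: Fixed plywood roll-top case; origin on the bench under its centre, x to its back (away from the robot), y to its left, z up; may be turned a few degrees. 364 mm deep, 474 wide, 212 tall; half-round side walls 12 thick (inner faces 225 mm either side), floor 12 thick, front sill 26 tall. Clear cover over the rear half: what lies behind the middle is reached with the tool leaning back to the robot.
- shutter_axis (a point): Centre of the circular side tracks: 30 mm straight above the case's origin, axes as those of the case. The shutter turns about its y axis.
- shutter (a joint): Slatted aluminium shutter (0.6 kg, slats 8 mm thick, at radius 165 mm about shutter_axis): 0 rad closed over the front half, running up and back, 1.6 rad fully open over the rear half (front edge then 16 mm behind the axis, 190 mm above the bench). Let go below half way it falls shut; beyond, it runs back by itself and stays. Open means above 1.3 rad. Needs about 4 N at the bar.
- shutter_bar (a point): Middle of the shutter's pull bar: round steel, 12 mm in diameter, 160 mm long along the case's y, 210 mm from shutter_axis, 45 mm out from the slats' middle (35 mm clear gap); brackets 75 mm either side. Closed, it faces the robot about 130 mm above the bench (28 degrees up the arc); with the shutter at 1.1 rad it stands on top, 240 mm above the bench.
- bolt_axis (a point): Centre of the top of the hex bolt head (25 mm across corners, 66 mm above the bench) in the middle of the case. Bolt, toothed wheel (radius 29 mm, 12 teeth) and ratchet handle turn about its vertical axis. Its x axis points along the handle to the grip post, z up.
- handle (a joint): Ratchet handle angle, growing anticlockwise from above, 0 to 1.75 rad; 0 points to the case's front and 50 degrees to its left (+y). Loosening is anticlockwise, towards the right (-y). It drives the bolt only to the side the lever is thrown to (about 6 N at the post) and clicks back the other way (2 N). Up to a tooth (0.52 rad) is lost before it bites; if a stroke falls short, swing back and repeat.
- handle_grip (a point): On the axis of the handle's upright black grip post, 72 mm above the bench: post 16 mm in diameter, from 41 to 100 mm above the bench, 130 mm from the bolt axis. The flat steel handle bar below is 22 mm wide, its top 41 mm above the bench.
- lever (a joint): Ratchet's direction lever, pivoted on the handle 45 mm from the bolt axis: 0 rad thrown to the clockwise (tightening) side, 1.2 rad to the anticlockwise (loosening) side. A spring pulls it to the nearer end from its middle, 0.6 rad. It may stop at about 1.0 rad on top of a tooth until the handle moves, also correct (flipped: above 0.75). About 2 N at its pin; the handle may creep with it.
- lever_pin (a point): On the axis of the lever's upright steel pin, 74 mm above the bench: pin 10 mm in diameter, from 51 to 90 mm above the bench, 40 mm from the lever's pivot. The flat tail below is 9 mm wide, its top 58 mm above the bench. Flipping carries the pin about 45 mm anticlockwise across the handle (+y of bolt_axis).
- jaw (a joint): Travel of the steel clamp jaw driven by the bolt: 0 m clamped (it covers 8 mm of the weight's foot), 0.014 m right back, drawn to the case's right (-y) by 11.7 mm per radian of bolt. Drawn back means above 0.010 m. Jaw 36 mm wide, 8 mm thick, its top 30 mm above the bench.
- weight_mid (a point): Centre (half-way up) of the steel calibration weight: 78 mm tall, about 0.45 kg, foot 56 mm in diameter and 8 to 10 thick, body a cylinder 36 mm in diameter from 10 to 56 mm above the underside, knob 20 mm wide on top. It starts upright on the case's 12 mm floor between rails 6 mm high, 10 mm behind and 95 mm left of the case's origin. z is its upright axis.
- weight: The same weight as a whole; origin at the centre of its underside.
- pan (a point): Centre of the upper face of the balance's round steel pan, 120 mm in diameter, 63 mm above the bench.
- balance: The fixed white electronic balance that carries the pan: 200 x 170 mm, body 52 mm tall; origin on the bench under its middle. The weight must not be dropped or rammed on it (over 60 N).
- compass: Bystander: round steel compass, 64 mm in diameter, 18 mm tall; origin under its centre. Leave alone.
- wood_pack: Bystander: pack of wooden strips on a 66 mm square base, 98 mm tall; origin under its centre. Leave alone.
- prism: Bystander: glass prism lying on the bench, 40 x 50 mm, 35 mm tall; origin under its centre. Leave alone.

How it is judged (in metres and radians):
On the way, in this order (a step that is already met when the one before it is completed fails the run):
1. the shutter is run up and stays open (value of joint shutter above 1.3 rad), for 0.2 s.
2. the ratchet's lever is flipped to the loosening side (value of joint lever above 0.75 rad), for 0.2 s.
3. the bolt is loosened until the jaw is drawn back (value of joint jaw above 0.01 m), for 0.2 s.
4. the weight stands on the pan (horizontal distance between weight_mid and pan below 0.035 m and z of weight_mid in the frame of pan between 0.034 and 0.043 m), for 0.2 s.
At the end, for the whole second after the job is handed in: The weight stands still and upright (within 0.1 rad) on the balance pan, its centre within 35 mm of the pan's centre; the shutter is open (above 1.3 rad), the lever on the loosening side (above 0.75 rad) and the jaw drawn back (more than 10 mm) (all of step 4 and value of joint shutter above 1.3 rad and value of joint lever above 0.75 rad and value of joint jaw above 0.01 m and angle between weight_mid's own z axis and vertical below 0.1 rad and linear speed of weight below 0.02 m/s); the robot touches nothing.
It fails at once if the compass, the wood pack or the prism is shifted by more than 30 mm (distance of any of compass, wood_pack, prism from where it was at the start of the episode above 0.03 m).
It fails at once if the weight is dropped or rammed on the balance (over 60 N) (contact force between weight and balance above 60 N).
It also fails if it takes over 72 s, if anything falls off the work surface, if the arm or the gripper's body presses on something with over 40 N, if the wrist force passes 120 N, or if a joint passes its speed limit or range.

### The arm

A 6-joint arm with a two-finger parallel gripper is mounted at the origin on the work surface. World frame = base frame: x ahead of the robot, y to its left, z up, the work surface at z = 0. Lengths are in mm, angles in rad, forces in N, time in s.
With the tool pointing down it reaches from about 350 to 975 mm from the base axis. Payload 7.1 kg.
Tool frame: the origin (TCP) lies midway between the tips of the shut fingers; the grasp point (between the pads) lies 19 mm behind it (ctrl.grip_point_offset is the distance from the TCP to the grasp point, in mm); z points along the fingers, y is the line along which they close (so a half turn about z gives the same grasp; the last joint's range is limited). The gripper opens to 88 mm and grips with 3 to 60 N. Pads are 20 mm wide; open, the fingers measure 115 mm over their backs; the gripper's body (75 mm by 178 mm) begins 61 mm behind the grasp point.
Start: joints at [1.276, 0.423, 1.63, -0, 1.089, -0.019], TCP at [170.166, 601.372, 222.675] pointing down, gripper open.
Joint ranges: [-3, 3], [-0.9, 2.11], [0.09, 2.58], [-1.31, 4.45], [0.11, 2.69], [-2.54, 2.54]. Speed limits (rad/s): [2.39, 2.39, 3.01, 3.14, 3.14, 3.14].

### API

Orientations are given as a rotation vector (axis times angle).
In Python, from workcell import get_obs, optics, close_job, spotter, ctrl gives the robot as it stands. The module is installed in compiled form; this text tells all that it offers.
- The arm moves only by the tool move_arm, never from a script. Its argument "rows" is a list of rows, each a list of 5 numbers: the shift along the tool's x, y, z in cm, then the turn about the tool's z in degrees, then the opening in per cent of the stroke, from 0 (shut) to 100 (fully open). A call has 1 to 10 rows; each row shifts and turns the commanded pose from where the row before left it, along the tool's axes as they then stand; what a row does not reach is not made up. A row lasts 1/8 s, in which the tool goes at most 62.5 mm and 10.7 degrees, less where a joint would pass 70% of its speed; a pose out of reach is approached as far as the arm can. A call with a gripper value outside its range is refused whole. The fingers move at their own pace and stop on an object; the grip force is fixed at half the most. Time passes only in rows, so rows that do not move let the fingers close. It gives the time, the measured TCP pose, the force, the opening and the grip force at its end, in the units of the state.
- get_obs(): the state, without advancing time (a new reading comes with each control period).
- optics.get_image(name): name is "scene" or "top"; returns the picture (400x640x3 uint8, blue, green, red); there is no depth.
- optics.calibration(name): a dict with "camera_matrix" (3x3 intrinsics, pixels), "distortion" ([k1, k2, p1, p2, k3] as OpenCV has them; the pictures are not rectified), "xyz" and "orientation" of the camera in the world. Camera axes: x right, y down, z forward; pixel columns grow to the right and rows downward; lengths in mm; the calibration is good to about 2 mm. A picture is of the moment at which its call begins. calibration takes no time and is no camera call.
- close_job(): hands the job in; it is judged then, once.
Trained networks look in the newest picture that a camera, given by its name, has taken for a name from the list of things; names that differ only in an ending like _2 or _b are one class to them, and where a whole thing is asked for, a point or a joint stands for the part that bears it (a point fixed in the world has none). Each returns a list of dicts, best first, with "conf" (0 to 1); they miss things now and then, are a little off and sometimes report something else, mostly with a low value. They report only what shows in the picture. A call takes as long as a camera call.
- spotter.find_in(camera, label): "point" ([column, row] in pixels, amid what is visible of it).
- spotter.regions_of(camera, label): "region" (400x640 bool, what is visible of it) and "point" ([column, row] in pixels, amid what is visible of it).
The state is a dict: "t": time; "qpos": joint angles; "qvel": joint speeds; "joint_torque": joint torques, N m; "ee_pos": TCP position; "orientation": TCP orientation; "ft_force": force on the tool from outside, world axes, zero at the start; "moment": the same for the moment, N m; "width": finger opening in mm; "grasp_force": force on a finger pad.
Only numpy, scipy, OpenCV 4.12 (cv2) and the standard library are available. Lean on these libraries where they do the work, as an engineer would, in place of code of your own. Each camera call takes 0.05 s, during which the arm holds its last target. There are 200 camera calls.

## Working session

There is one attempt and no reset: what is moved stays moved. The work goes in short steps, Python scripts to look and compute and a tool call to move; the robot and the scene stay as the last step left them, time stands still between calls to the robot, and variables do not carry over. Pictures are saved under pics/ and viewed, at most 12 in all, crops included, and the job is handed in when it is done.

Besides the shell and the picture viewer there is one more tool, called after "Request:" as name(argument=value, ...) on one line, values as JSON. move_arm: Moves the arm, as the interface text tells. Its arguments: {"type":"object","properties":{"rows":{"type":"array","items":{"type":"array","items":{"type":"number"}}}},"required":["rows"]}

```bash
mkdir -p pics; cat > h.py <<'E'
import numpy as np, cv2
from scipy.spatial.transform import Rotation as R
from workcell import get_obs, optics, close_job, spotter, ctrl
def cal(n):
    c=optics.calibration(n); o=np.array(c["orientation"],float)
    M=o if o.shape==(3,3) else R.from_rotvec(o).as_matrix()
    return np.array(c["camera_matrix"],float),np.array(c["distortion"],float),np.array(c["xyz"],float),M
def ray(n,p):
    K,D,t,M=cal(n); u=cv2.undistortPoints(np.array([[p]],float),K,D)[0,0]
    d=M@np.array([u[0],u[1],1]); return t,d/np.linalg.norm(d)
def atz(n,p,z):
    t,d=ray(n,p); return t+d*(z-t[2])/d[2]
def proj(n,P):
    K,D,t,M=cal(n); P=np.atleast_2d(np.array(P,float))
    return cv2.projectPoints(P,R.from_matrix(M.T).as_rotvec(),-M.T@t,K,D)[0][:,0]
def tri(ps):
    A=np.zeros((3,3));b=np.zeros(3)
    for n,p in ps:
        t,d=ray(n,p);Q=np.eye(3)-np.outer(d,d);A+=Q;b+=Q@t
    return np.linalg.solve(A,b)
E
python3 - <<'E'
from h import *
for n in("scene","top"):
    im=optics.get_image(n); cv2.imwrite(f"pics/{n}0.png",im); print(n,optics.calibration(n))
Z={"case":100,"shutter_bar":130,"handle_grip":72,"lever_pin":74,"weight":51,"pan":63,"balance":50,"compass":18,"wood_pack":98,"prism":35,"bolt_axis":66,"shutter":120}
for l,z in Z.items():
    for n in("scene","top"):
        r=spotter.find_in(n,l)[:2]
        print(l,n,[(np.round(q["point"]).tolist(),round(q["conf"],2),atz(n,q["point"],z).round().tolist()) for q in r])
o=get_obs();print({k:np.round(v,3).tolist() for k,v in o.items()}, ctrl.grip_point_offset)
E
```

```text
scene {'camera_matrix': array([[392.6775723 ,   0.        , 317.11650029],
       [  0.        , 392.6775723 , 203.89068297],
       [  0.        ,   0.        ,   1.        ]]), 'distortion': array([-0.09309253,  0.        ,  0.        ,  0.        ,  0.        ]), 'xyz': array([ 694.77889014,  250.29169554, 1222.28016202]), 'orientation': array([-0.79609862, -2.91289828,  0.4712721 ])}
top {'camera_matrix': array([[418.78587817,   0.        , 316.88832352],
       [  0.        , 418.78587817, 201.90567931],
       [  0.        ,   0.        ,   1.        ]]), 'distortion': array([0.01334773, 0.        , 0.        , 0.        , 0.        ]), 'xyz': array([ 346.11554559,  -61.0938216 , 1250.02596908]), 'orientation': array([-2.12016635,  2.16660256, -0.15106848])}
case scene [([259.0, 208.0], 0.84, [661.0, -150.0, 100.0])]
case top [([351.0, 159.0], 0.82, [634.0, -155.0, 100.0])]
shutter_bar scene [([285.0, 191.0], 0.96, [569.0, -145.0, 130.0])]
shutter_bar top [([347.0, 178.0], 0.83, [575.0, -141.0, 130.0])]
handle_grip scene []
handle_grip top []
lever_pin scene [([284.0, 192.0], 0
[... 879 characters left out ...]
 35.0]), ([301.0, 108.0], 0.49, [361.0, -423.0, 35.0])]
prism top [([447.0, 260.0], 0.66, [349.0, -427.0, 35.0])]
bolt_axis scene []
bolt_axis top []
shutter scene [([282.0, 194.0], 0.95, [581.0, -146.0, 120.0])]
shutter top [([352.0, 177.0], 0.76, [578.0, -155.0, 120.0]), ([180.0, 204.0], 0.65, [515.0, 315.0, 120.0])]
{'t': 1.3, 'qpos': [1.276, 0.423, 1.63, 0.0, 1.089, -0.019], 'qvel': [0.0, -0.0, -0.002, 0.001, 0.001, -0.001], 'joint_torque': [-0.001, -54.457, -27.405, 0.064, 0.017, -0.0], 'ee_pos': [170.158, 601.366, 222.677], 'orientation': [-0.432, -3.112, 0.0], 'ft_force': [-0.169, 0.257, 0.618], 'moment': [-0.021, 0.006, -0.014], 'grasp_force': 0.0, 'width': 87.828} 18.700000000000003
```

View pics/scene0.png

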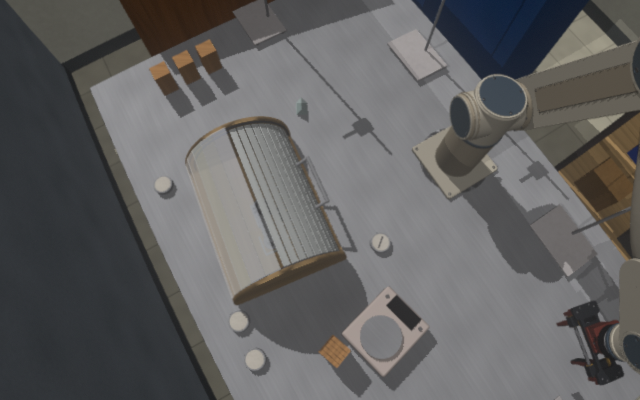

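View pics/top0.png

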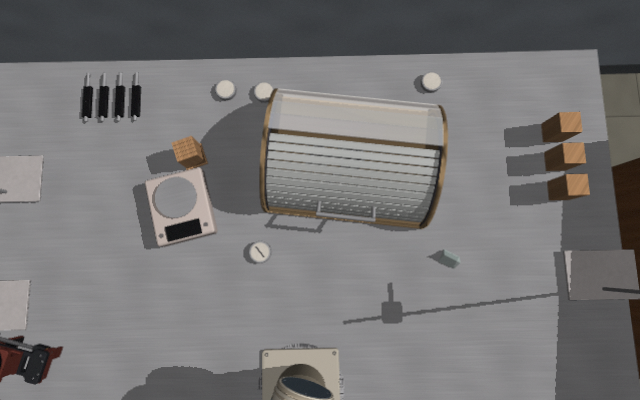

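The pictures show the closed case turned a few degrees, with its bar at about (347,212) in top. The pan is at (176,197) and the compass at (260,252), in front of the case's left corner. I'll fit the case pose to its outline next.

```bash
cat > fit.py <<'E'
from h import *
from scipy.optimize import minimize
def hull(n,p):
    th=np.linspace(0,np.pi,40); P=[]
    for y in(-237,237):
        P+=[(182*np.cos(a),y,30+182*np.sin(a)) for a in th]+[(-182,y,0),(182,y,0)]
    P=np.array(P); c,s=np.cos(p[2]),np.sin(p[2])
    W=np.c_[c*P[:,0]-s*P[:,1]+p[0],s*P[:,0]+c*P[:,1]+p[1],P[:,2]]
    return cv2.convexHull(proj(n,W).astype(np.float32))
ms={}
for n in("scene","top"):
    optics.get_image(n); m=np.zeros((400,640),bool)
    for l in("case","shutter"):
        r=spotter.regions_of(n,l)
        if r: print(n,l,r[0]["conf"],r[0]["region"].sum(),r[0]["point"]); m|=r[0]["region"]
    k=np.ones((7,7),np.uint8); u=m.astype(np.uint8)*255
    ms[n]=cv2.morphologyEx(cv2.morphologyEx(u,cv2.MORPH_CLOSE,k),cv2.MORPH_OPEN,np.ones((11,11),np.uint8))
def cost(p,v=0):
    t=0
    for n,m in ms.items():
        q=np.zeros((1600,2560),np.uint8); cv2.fillConvexPoly(q,np.round((hull(n,p)+.5)*4*16-.5*16).astype(np.int32),255,shift=4)
        q=cv2.resize(q,(640,400),interpolation=cv2.INTER_AREA)
        d=np.abs(q.astype(float)-m).sum()/255; t+=d
        if v: print(n,d,m.sum()/255)
    return t
best=min((minimize(cost,[640,-155,a],method="Nelder-Mead",options=dict(initial_simplex=np.array([640,-155,a])+np.array([[0,0,0],[20,0,0],[0,20,0],[0,0,.05]]),xatol=.01,fatol=.5)) for a in(-.1,0,.1)),key=lambda r:r.fun)
p=best.x; print(p,np.degrees(p[2])); cost(p,1); np.save("case.npy",p)
c,s=np.cos(p[2]),np.sin(p[2])
def W(P): P=np.array(P,float); return np.array([c*P[0]-s*P[1]+p[0],s*P[0]+c*P[1]+p[1],P[2]])
out=[]
for n in("scene","top"):
    im=optics.get_image(n); im=cv2.resize(im,None,fx=2.5,fy=2.5,interpolation=cv2.INTER_CUBIC)
    S=lambda q:np.round((np.array(q)+.5)*2.5).astype(int)
    cv2.polylines(im,[S(hull(n,p)[:,0]).reshape(-1,1,2)],True,(0,0,255),1)
    for y in(-80,-75,0,75,80):
        b=W((-210*np.cos(np.radians(28)),y,30+210*np.sin(np.radians(28))))
        cv2.circle(im,tuple(int(v) for v in S(proj(n,b)[0])),3,(0,255,0),1)
    x=S(proj(n,W((0,0,100)))[0]); out.append(im[max(0,x[1]-250):x[1]+250,x[0]-270:x[0]+270][:500])
    print(n,b)
h=min(o.shape[0] for o in out); o=np.hstack([q[:h] for q in out]); o=cv2.resize(o,None,fx=800/o.shape[1],fy=800/o.shape[1]);cv2.imwrite("pics/fit.png",o)
b=W((-185.4,0,128.6)); print("bar",b)
for l in("pan","compass"):
    for n in("scene","top"):
        r=spotter.regions_of(n,l); 
        for q in r[:1]:
            cc=np.argwhere(q["region"])[:,::-1].astype(np.float32); e=cv2.minEnclosingCircle(cc); print(l,n,q["conf"],atz(n,cc.mean(0),63 if l=="pan" else 9).round(1),atz(n,e[0],63).round(1),e[1])
E
python3 fit.py
```

```text
scene case 0.57 19374 [261.1, 204.1]
scene shutter 0.84 8110 [282.8, 192.4]
top case 0.91 22562 [352.6, 157.9]
top shutter 0.81 12650 [351.7, 176.6]
[ 6.54261651e+02 -1.55711897e+02 -1.33293806e-01] -7.6371725105280355
scene 713.6823529411764 19521.0
top 220.03529411764706 22561.0
scene [481.1193669  -51.77945347 128.58902819]
top [481.1193669  -51.77945347 128.58902819]
bar [ 470.50623725 -131.07233991  128.6       ]
pan scene 0.9 [525.1 344.6  63. ] [525.9 346.   63. ] 44.60110855102539
pan top 0.85 [515.7 335.4  63. ] [512.9 335.   63. ] 43.85500717163086
compass scene 0.62 [384.8 114.3   9. ] [398.5 120.3  63. ] 9.754745483398438
compass top 0.69 [384.2 114.5   9. ] [383.1 107.   63. ] 11.284930229187012
```

View pics/fit.png

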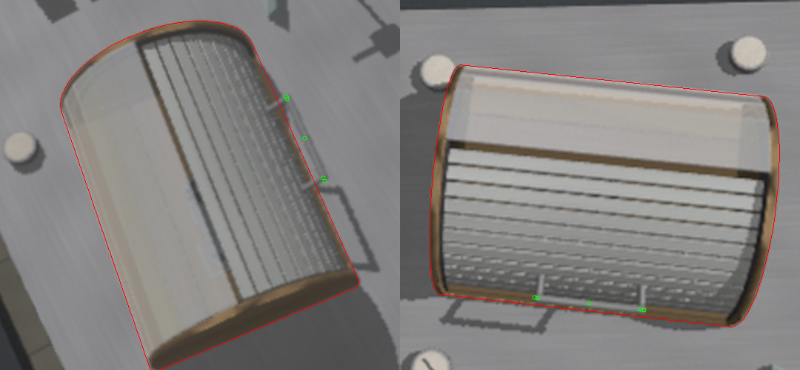

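The outline fits well, and the green bar points lie on the bar in both views: case at (654,-156), yaw -7.6°, bar middle at (470.5,-131,129). I'll write a row planner and move to above the bar.

```bash
cat > plan.py <<'E'
from h import *
import math,json
p=np.load("case.npy")
def C2W(x,y,z=0):
    c,s=np.cos(p[2]),np.sin(p[2]); return np.array([c*x-s*y+p[0],s*x+c*y+p[1],z])
YAW=math.degrees(p[2])
def state():
    o=get_obs(); M=R.from_rotvec(o["orientation"]).as_matrix(); return np.array(o["ee_pos"]),M
def rows(wps,step=6.0,dang=10,start=None):
    """wps: (xyz mm, azimuth of tool y deg or None, opening, [step cm])"""
    P,M=start or state(); out=[]
    for w in wps:
        T,az,op=np.array(w[0],float),w[1],w[2]; st=w[3] if len(w)>3 else step
        turn=0
        if az is not None:
            cur=math.degrees(math.atan2(M[1,1],M[0,1])); turn=-((az-cur+180)%360-180)
        n=max(1,math.ceil(np.linalg.norm(T-P)/10/st-.02),math.ceil(abs(turn)/dang-.02))
        P0=P.copy()
        for i in range(1,n+1):
            d=np.round(M.T@(P0+(T-P0)*i/n-P)/10,1); a=round(turn*i/n)-round(turn*(i-1)/n)
            out.append([*(d+0.0).tolist(),a,op]); P=P+M@d*10; M=M@R.from_euler("z",a,degrees=True).as_matrix()
    for i in range(0,len(out),10): print(json.dumps(out[i:i+10]))
    print(len(out),P.round(1)); return P,M
E
python3 - <<'E'
from plan import *
b=C2W(-185.4,0)
rows([((330,450,300),30,100),((450,100,300),YAW,45),((b[0],b[1],215),YAW,45)])
E
```

```text
[[-3.9, -2.0, -1.5, 9, 100], [-4.2, -1.4, -1.6, 9, 100], [-4.3, -0.8, -1.5, 9, 100], [-4.4, 0.0, -1.6, 8, 100], [-4.4, 0.5, -1.5, 9, 100], [-5.2, -1.0, 0.0, 5, 45], [-5.2, -0.6, 0.0, 6, 45], [-5.3, 0.0, 0.0, 5, 45], [-5.3, 0.4, 0.0, 6, 45], [-5.2, 1.0, 0.0, 5, 45]]
[[-5.1, 1.4, 0.0, 5, 45], [-4.9, 1.9, 0.0, 6, 45], [-4.5, 1.0, 1.7, 0, 45], [-4.5, 1.1, 1.7, 0, 45], [-4.6, 1.0, 1.7, 0, 45], [-4.5, 1.0, 1.7, 0, 45], [-4.5, 1.1, 1.7, 0, 45]]
17 [ 470.7 -131.   214.7]
```

Request:
move_arm(rows=[[-3.9,-2.0,-1.5,9,100],[-4.2,-1.4,-1.6,9,100],[-4.3,-0.8,-1.5,9,100],[-4.4,0.0,-1.6,8,100],[-4.4,0.5,-1.5,9,100],[-5.2,-1.0,0.0,5,45],[-5.2,-0.6,0.0,6,45],[-5.3,0.0,0.0,5,45],[-5.3,0.4,0.0,6,45],[-5.2,1.0,0.0,5,45]])

```text
t: 3.15
ee_pos: [415.9, 198.1, 300.0]
orientation: [2.162, 2.279, 0.001]
ft_force: [0.2, 0.0, -0.0]
width: 41.8
grasp_force: 0.0
```

Request:
move_arm(rows=[[-5.1,1.4,0.0,5,45],[-4.9,1.9,0.0,6,45],[-4.5,1.0,1.7,0,45],[-4.5,1.1,1.7,0,45],[-4.6,1.0,1.7,0,45],[-4.5,1.0,1.7,0,45],[-4.5,1.1,1.7,0,45],[0,0,0,0,45],[0,0,0,0,45]])

```text
t: 4.28
ee_pos: [470.6, -130.8, 214.8]
orientation: [-2.368, -2.064, -0.0]
ft_force: [0.5, -0.6, 0.1]
width: 39.5
grasp_force: 0.0
```

```bash
python3 - <<'E'
from plan import *
o=get_obs(); print(o["t"],o["ee_pos"],o["qpos"],o["width"],o["ft_force"])
b=C2W(-185.4,0)
print(b);rows([((b[0],b[1],118),YAW,45,3)])
E
```

```text
4.275 [ 470.58985195 -130.7555325   214.77579216] [-2.95557367e-01  2.33164865e-01  1.93227004e+00  3.28198613e-04
  9.76446056e-01 -1.58841472e-01] 39.549832258505695 [ 0.51790054 -0.64369573  0.13741197]
[ 470.50623725 -131.07233991    0.        ]
[[0.0, 0.0, 2.4, 0, 45], [0.0, 0.0, 2.4, 0, 45], [0.0, 0.0, 2.5, 0, 45], [0.0, 0.0, 2.4, 0, 45]]
4 [ 470.6 -130.7  117.8]
```

Request:
move_arm(rows=[[0.0,0.0,2.4,0,45],[0.0,0.0,2.4,0,45],[0.0,0.0,2.5,0,45],[0.0,0.0,2.5,0,45],[0,0,0,0,45],[0,0,0,0,0],[0,0,0,0,0],[0,0,0,0,0]])

```text
t: 5.28
ee_pos: [471.1, -131.0, 117.5]
orientation: [2.367, 2.065, 0.001]
ft_force: [-10.3, 1.4, 5.4]
width: 12.9
grasp_force: 5.9
```

```bash
python3 - <<'E'
from plan import *
a0=28
o=get_obs(); print(o["width"],o["ee_pos"],o["ft_force"])
P,M=state(); off=P-C2W(-185.4,0,128.6); print(off)
w=[]
for d in range(4,67,3):
    a=np.radians(a0+d); w.append((C2W(-210*np.cos(a),0,30+210*np.sin(a))+off,None,0,2))
rows(w)
E
```

```text
12.929826297025548 [ 471.0653012  -131.03456234  117.52025042] [-10.27304364   1.36954994   5.4008557 ]
[  0.55906396   0.03777758 -11.07974958]
[[0.0, 0.7, -1.3, 0, 0], [0.0, 0.6, -0.9, 0, 0], [0.0, 0.7, -0.9, 0, 0], [0.0, 0.7, -0.8, 0, 0], [0.0, 0.7, -0.8, 0, 0], [0.0, 0.8, -0.8, 0, 0], [0.0, 0.8, -0.7, 0, 0], [0.0, 0.9, -0.7, 0, 0], [0.0, 0.9, -0.6, 0, 0], [0.0, 0.9, -0.6, 0, 0]]
[[0.0, 1.0, -0.6, 0, 0], [0.0, 1.0, -0.5, 0, 0], [0.0, 1.0, -0.4, 0, 0], [0.0, 1.0, -0.4, 0, 0], [0.0, 1.1, -0.3, 0, 0], [0.0, 1.0, -0.3, 0, 0], [0.0, 1.1, -0.2, 0, 0], [0.0, 1.1, -0.2, 0, 0], [0.0, 1.1, -0.1, 0, 0], [0.0, 1.1, 0.0, 0, 0]]
[[0.1, 1.1, 0.0, 0, 0]]
21 [ 662.3 -156.2  228.7]
```

Request:
move_arm(rows=[[0,0,0,0,0],[0,0,0,0,0],[0.0,0.7,-1.1,0,0],[0.0,0.6,-0.9,0,0],[0.0,0.7,-0.9,0,0],[0.0,0.7,-0.8,0,0]])

```text
t: 6.02
ee_pos: [493.8, -134.0, 153.7]
orientation: [-2.362, -2.061, 0.009]
ft_force: [-13.9, 1.1, 6.5]
width: 11.3
grasp_force: 30.0
```

Request:
move_arm(rows=[[0.0,0.7,-0.8,0,0],[0.0,0.8,-0.8,0,0],[0.0,0.8,-0.7,0,0],[0.0,0.9,-0.7,0,0],[0.0,0.9,-0.6,0,0],[0.0,0.9,-0.6,0,0],[0.0,1.0,-0.6,0,0]])

```text
t: 6.9
ee_pos: [555.4, -142.1, 204.1]
orientation: [-2.365, -2.063, 0.003]
ft_force: [-10.4, 3.7, 10.8]
width: 11.2
grasp_force: 30.0
```

Request:
move_arm(rows=[[0.0,1.0,-0.5,0,0],[0.0,1.0,-0.4,0,0],[0.0,1.0,-0.4,0,0],[0.0,1.1,-0.3,0,0],[0.0,1.0,-0.3,0,0],[0.0,1.1,-0.2,0,0],[0.0,1.1,-0.2,0,0],[0.0,1.1,-0.1,0,0],[0.0,1.1,0.0,0,0],[0.0,1.1,0.0,0,0]])

```text
t: 8.15
ee_pos: [663.1, -156.4, 226.2]
orientation: [-2.367, -2.065, -0.002]
ft_force: [-0.5, 5.6, 1.4]
width: 11.3
grasp_force: 30.0
```

Request:
move_arm(rows=[[0.0,1.1,0.1,0,0],[0.0,1.1,0.2,0,0],[0,0,0,0,40],[0,0,-0.5,0,40],[0,0.3,-2,0,40],[0,0,-5,0,40],[0,-2,-5,0,40],[0,-6,-4,0,20],[0,-6,0,0,0],[0,-6,0,0,0]])

```text
t: 9.4
ee_pos: [494.2, -134.7, 383.1]
orientation: [2.367, 2.064, -0.0]
ft_force: [0.3, -0.5, 0.9]
width: 8.6
grasp_force: 0.0
```

```bash
cat > look.py <<'E'
from plan import *
import sys
def crop(names,P,f,hw,fn,marks=()):
    out=[]
    for n in names:
        im=cv2.resize(optics.get_image(n),None,fx=f,fy=f,interpolation=cv2.INTER_CUBIC)
        S=lambda q:np.round((np.asarray(q)+.5)*f).astype(int)
        for m in marks: cv2.circle(im,tuple(int(v) for v in S(proj(n,m)[0])),3,(0,255,0),1)
        x=S(proj(n,P)[0]); a,b=max(0,x[1]-hw[1]),max(0,x[0]-hw[0]); print(n,"crop origin px",b/f,a/f,"scale",f); out.append(im[a:a+2*hw[1],b:b+2*hw[0]])
    h=min(o.shape[0] for o in out); cv2.imwrite(fn,np.hstack([q[:h] for q in out]))
E
python3 - <<'E'
from look import *
o=get_obs(); print(o["t"],o["ee_pos"],o["ft_force"])
h=np.radians(130); g=[-83.6,99.6]
ux=np.array([-np.cos(np.radians(50)),np.sin(np.radians(50))])
mk=[C2W(0,0,66),C2W(*(130*ux),100),C2W(*(85*ux),90),C2W(10,95,90)]
crop(["scene","top"],C2W(-40,0,60),4,(200,250),"pics/open.png",mk)
for l,z in {"handle_grip":72,"lever_pin":74,"weight_mid":51,"weight":51,"bolt_axis":66,"handle":40,"jaw":30,"lever":60}.items():
    ps=[]
    for n in("scene","top"):
        for q in spotter.find_in(n,l)[:2]:
            w=atz(n,q["point"],z); c,s=np.cos(p[2]),np.sin(p[2]); d=w[:2]-p[:2]
            print(l,n,np.round(q["point"]),round(q["conf"],2),"case xy",np.round([c*d[0]+s*d[1],-s*d[0]+c*d[1]],1))
E
```

```text
9.4 [ 494.21460194 -134.69070058  383.13218202] [ 0.25019647 -0.54824291  0.8715907 ]
scene crop origin px 224.0 142.25 scale 4
top crop origin px 298.75 107.25 scale 4
handle_grip scene [289. 214.] 0.72 case xy [-72.8  53.8]
weight_mid scene [272. 239.] 0.66 case xy [ 5.4 99.9]
weight_mid scene [386. 328.] 0.27 case xy [-203.9  472.6]
weight_mid top [316. 157.] 0.55 case xy [-11.   97.9]
weight scene [271. 238.] 0.43 case xy [ 6.9 94.5]
weight top [315. 151.] 0.79 case xy [  4.6 103.2]
bolt_axis scene [279. 217.] 0.77 case xy [-40.9  48.8]
bolt_axis top [355. 103.] 0.35 case xy [159.    2.1]
handle scene [282. 214.] 0.61 case xy [-52.8  33.4]
handle scene [259. 210.] 0.58 case xy [ 9.1 -7.4]
jaw scene [270. 239.] 0.41 case xy [10.2 91.1]
lever scene [385. 331.] 0.53 case xy [-195.9  479.3]
lever scene [279. 212.] 0.51 case xy [-44.7  31.7]
lever top [323. 143.] 0.19 case xy [30.1 80.9]
```

View pics/open.png

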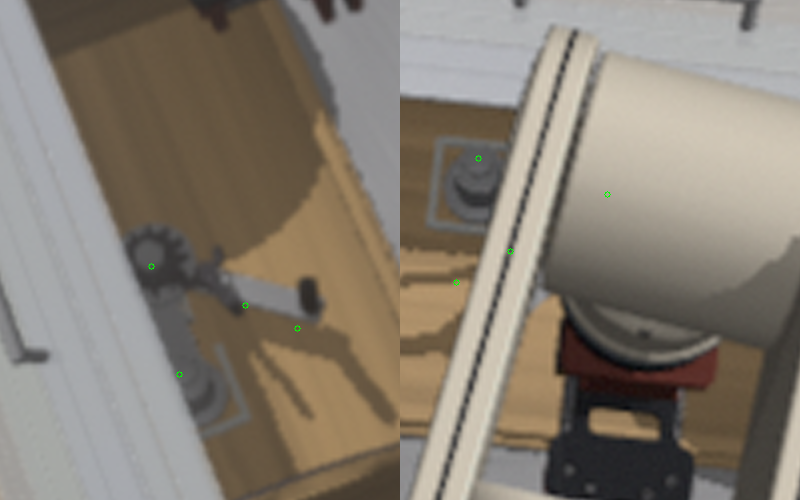

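Request:
move_arm(rows=[[6,0,0,0,0],[6,0,0,0,0],[6,0,0,0,0],[6,0,0,0,0],[6,0,0,0,0]])

```text
t: 10.92
ee_pos: [537.2, 164.7, 382.6]
orientation: [2.367, 2.065, 0.001]
ft_force: [1.0, 0.0, -0.3]
width: 0.5
grasp_force: 0.0
```

```bash
python3 - <<'E'
from look import *
crop(["scene","top"],C2W(-40,40,60),5,(200,250),"pics/open2.png",[])
for l,z in {"handle_grip":72,"lever_pin":74,"weight_mid":51,"weight":51,"bolt_axis":66,"handle":40,"lever":60}.items():
    for n in("scene","top"):
        for q in spotter.find_in(n,l)[:2]:
            w=atz(n,q["point"],z); c,s=np.cos(p[2]),np.sin(p[2]); d=w[:2]-p[:2]
            print(l,n,np.round(q["point"]),round(q["conf"],2),"case xy",np.round([c*d[0]+s*d[1],-s*d[0]+c*d[1]],1))
E
```

```text
scene crop origin px 238.6 166.0 scale 5
top crop origin px 295.2 118.2 scale 5
handle_grip scene [284. 214.] 0.78 case xy [-58.1  45.9]
handle_grip scene [302. 108.] 0.72 case xy [-250.7 -279.2]
handle_grip top [338. 170.] 0.68 case xy [-48.3  29.5]
lever_pin top [318. 154.] 0.74 case xy [-9.  93.2]
lever_pin top [338. 167.] 0.55 case xy [-41.   31.6]
weight_mid scene [275. 238.] 0.45 case xy [-4.8 99.1]
weight_mid top [317. 153.] 0.56 case xy [ 1.6 96.9]
weight_mid top [334. 151.] 0.24 case xy [11.5 46.5]
weight scene [269. 235.] 0.69 case xy [ 9.2 84. ]
weight top [334. 166.] 0.66 case xy [-33.1  43.5]
weight top [356. 102.] 0.24 case xy [167.8  -3.4]
bolt_axis scene [282. 215.] 0.64 case xy [-50.6  44.2]
bolt_axis scene [223. 207.] 0.59 case xy [108.8 -50.6]
bolt_axis top [334. 170.] 0.69 case xy [-46.9  39.9]
handle scene [282. 215.] 0.72 case xy [-50.6  37.5]
handle top [336. 170.] 0.89 case xy [-40.8  34.9]
handle top [158. 186.] 0.15 case xy [-147.2  548.3]
lever scene [274. 212.] 0.45 case xy [-32.9  26. ]
lever scene [285. 212.] 0.41 case xy [-63.   37.7]
```

View pics/open2.png

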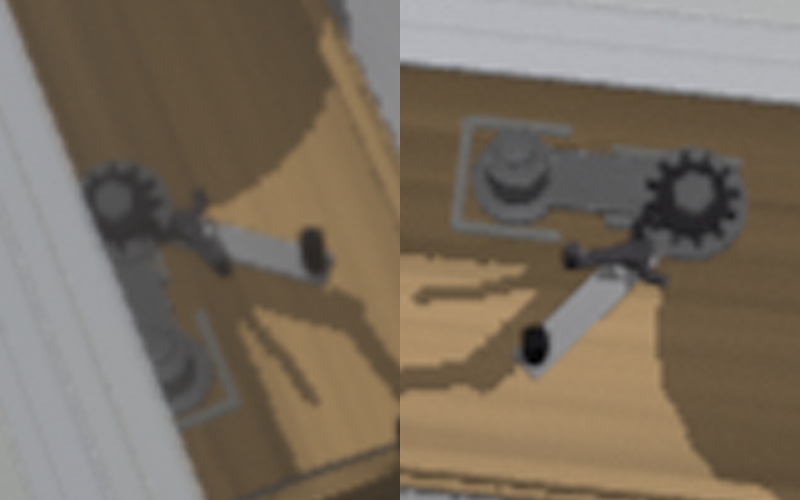

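```bash
python3 - <<'E'
from plan import *
def w2c(w):
    c,s=np.cos(p[2]),np.sin(p[2]); d=w[:2]-p[:2]; return np.round([c*d[0]+s*d[1],-s*d[0]+c*d[1],w[2]],1)
S=lambda x,y:(238.6+x/5-.5,166+y/5-.5); T=lambda x,y:(295.2+(x-400)/5-.5,118.2+y/5-.5)
for nm,a,b,z in [("post",(311,237),(535,333),100),("pin",(218,258),(571,248),90),("bolt",(115,196),(692,188),66),("weightknob",(170,350),(517,143),90)]:
    w=tri([("scene",S(*a)),("top",T(*b))]); print(nm,w.round(1),"case",w2c(w),"scene@z",w2c(atz("scene",S(*a),z)),"top@z",w2c(atz("top",T(*b),z)))
E
```

```text
post [562.8 -71.  104.6] case [-102.    71.8  104.6] scene@z [-103.    71.1  100. ] top@z [-100.4   71.3  100. ]
pin [615.2 -93.   86. ] case [-47.   56.9  86. ] scene@z [-47.3  58.5  90. ] top@z [-47.6  56.6  90. ]
bolt [ 650.5 -163.2   77.3] case [-2.8 -7.9 77.3] scene@z [ -3.5 -11.2  66. ] top@z [ 1.2 -9.3 66. ]
weightknob [671.2 -59.6  94.6] case [ 4.  97.5 94.6] scene@z [ -0.3 100.4  90. ] top@z [10.  93.9 90. ]
```

Open2 shows:
- **Post:** its top is at top-px (322,185), case (-101,71).
- **Bolt:** at about (0,-9). The radius comes out at 129, which checks.
- **Lever pin:** at top-px (329,168), case (-47,57), 40 mm from its pivot, which checks.

The handle is at about 0.2 rad. I'll grip the pin and carry it over.

```bash
python3 - <<'E'
from plan import *
c=C2W(-47.3,57.3)
s=rows([((c[0]-40,c[1]+40,250),YAW+90,40),((*c[:2],110),YAW+90,40,5)])
s=rows([((*c[:2],64),YAW+90,40,3)],start=s)
print("drag")
w=[]
for a in range(114,172,7):
    a=np.radians(a); w.append((C2W(-35.3+40.2*np.cos(a),18.9+40.2*np.sin(a),64),None,0,2))
rows(w,start=s)
E
```

```text
[[-2.3, 0.7, 1.5, -10, 40], [-2.4, 0.4, 1.4, -10, 40], [-2.4, -0.1, 1.5, -10, 40], [-2.4, -0.5, 1.5, -10, 40], [-2.2, -1.0, 1.5, -10, 40], [-2.1, -1.3, 1.4, -10, 40], [-1.8, -1.6, 1.5, -10, 40], [-1.5, -1.9, 1.5, -10, 40], [-1.1, -2.2, 1.4, -10, 40], [-1.1, -0.8, 3.5, 0, 40]]
[[-1.2, -0.9, 3.5, 0, 40], [-1.1, -0.8, 3.5, 0, 40], [-1.1, -0.9, 3.5, 0, 40]]
13 [614.6 -92.8 110.4]
[[0.0, 0.0, 2.3, 0, 40], [0.0, 0.0, 2.3, 0, 40]]
2 [614.6 -92.8  64.4]
drag
[[0.4, -0.2, 0.0, 0, 0], [0.4, -0.2, 0.0, 0, 0], [0.4, -0.3, 0.0, 0, 0], [0.4, -0.3, 0.0, 0, 0], [0.3, -0.4, 0.0, 0, 0], [0.3, -0.4, 0.0, 0, 0], [0.2, -0.4, 0.0, 0, 0], [0.2, -0.5, 0.0, 0, 0], [0.1, -0.4, 0.0, 0, 0]]
9 [ 583.7 -119.8   64.4]
```

Request:
move_arm(rows=[[-2.3,0.7,1.5,-10,40],[-2.4,0.4,1.4,-10,40],[-2.4,-0.1,1.5,-10,40],[-2.4,-0.5,1.5,-10,40],[-2.2,-1.0,1.5,-10,40],[-2.1,-1.3,1.4,-10,40],[-1.8,-1.6,1.5,-10,40],[-1.5,-1.9,1.5,-10,40],[-1.1,-2.2,1.4,-10,40],[-1.1,-0.8,3.5,0,40]])

```text
t: 12.98
ee_pos: [585.9, -63.5, 216.2]
orientation: [0.212, 3.131, -0.001]
ft_force: [-0.1, -0.4, -0.3]
width: 35.2
grasp_force: 0.0
```

Request:
move_arm(rows=[[-1.2,-0.9,3.5,0,40],[-1.1,-0.8,3.5,0,40],[-1.1,-0.9,3.5,0,40],[0.0,0.0,0.0,0,40],[0.0,0.0,2.3,0,40],[0.0,0.0,2.3,0,40],[0,0,0,0,40]])

```text
t: 13.85
ee_pos: [614.0, -92.0, 64.5]
orientation: [-0.213, -3.133, -0.0]
ft_force: [0.2, 0.2, 1.4]
width: 35.0
grasp_force: 0.0
```

Request:
move_arm(rows=[[0,0,0,0,0],[0,0,0,0,0],[0,0,0,0,0],[0,0,0,0,0],[0,0,0,0,0]])

```text
t: 14.48
ee_pos: [616.1, -93.4, 65.5]
orientation: [0.213, 3.131, -0.002]
ft_force: [1.6, -4.6, 3.8]
width: 8.9
grasp_force: 30.0
```

Request:
move_arm(rows=[[0.4,-0.1,0.0,0,0],[0.4,-0.2,0.0,0,0],[0.4,-0.3,0.0,0,0],[0.4,-0.3,0.0,0,0],[0.3,-0.4,0.0,0,0],[0.3,-0.4,0.0,0,0]])

```text
t: 15.22
ee_pos: [590.3, -105.2, 65.5]
orientation: [-0.214, -3.134, -0.002]
ft_force: [-3.8, 6.7, 14.0]
width: 9.2
grasp_force: 30.0
```

Request:
move_arm(rows=[[0.2,-0.4,0.0,0,0],[0.2,-0.5,0.0,0,0],[0.1,-0.4,0.0,0,0]])

```text
t: 15.6
ee_pos: [581.3, -117.1, 64.8]
orientation: [-0.214, -3.129, -0.003]
ft_force: [-8.3, 7.7, 16.0]
width: 9.3
grasp_force: 30.0
```

Request:
move_arm(rows=[[0,0,0,0,30],[0,0,0,0,30],[0,0,-3,0,30],[0,0,-5,0,30],[0,0,-6,0,30],[5,2,-6,0,30],[5,4,-6,0,30],[4,4,0,0,30]])

```text
t: 16.6
ee_pos: [482.9, -19.4, 296.8]
orientation: [0.216, 3.128, 0.0]
ft_force: [0.6, 0.9, -0.3]
width: 26.4
grasp_force: 0.0
```

```bash
python3 - <<'E'
from look import *
o=get_obs(); print(o["ee_pos"],o["t"])
crop(["scene","top"],C2W(-40,40,60),5,(200,200),"pics/lev.png",[])
E
```

```text
[482.85310477 -19.42871805 296.7670129 ] 16.6
scene crop origin px 238.6 176.0 scale 5
top crop origin px 295.2 128.2 scale 5
```

View pics/lev.png

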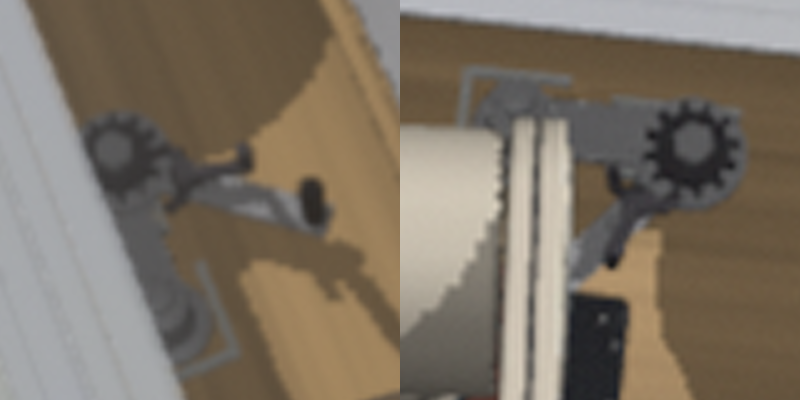

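Lev shows the pin on the other side of the handle, at scene crop (243,152), so the lever is flipped. The post hasn't moved, so next I'll grip it and swing the handle.

```bash
python3 - <<'E'
from plan import *
B=np.array([0,-9.3]); c=C2W(-101.5,71.3)
s=rows([((*c[:2],125),YAW+90,45,5),((*c[:2],62),YAW+90,45,3.2)])
w=[]
for a in np.arange(148,231,7.3):
    a=np.radians(a); w.append((C2W(*(B+129.5*np.array([np.cos(a),np.sin(a)])),62),None,0,2))
rows(w,start=s)
E
```

```text
[[-2.3, -1.1, 4.2, 0, 45], [-2.2, -1.0, 4.2, 0, 45], [-2.3, -1.1, 4.3, 0, 45], [-2.3, -1.1, 4.2, 0, 45], [0.0, 0.0, 3.1, 0, 45], [0.0, 0.0, 3.2, 0, 45]]
6 [563.1 -71.6  61.9]
[[0.8, -1.2, 0.0, 0, 0], [0.8, -1.4, 0.0, 0, 0], [0.6, -1.6, 0.0, 0, 0], [0.4, -1.6, 0.0, 0, 0], [0.2, -1.6, 0.0, 0, 0], [0.0, -1.7, 0.0, 0, 0], [-0.3, -1.6, 0.0, 0, 0], [-0.4, -1.6, 0.0, 0, 0], [-0.7, -1.5, 0.0, 0, 0], [-0.8, -1.4, 0.0, 0, 0]]
[[-1.0, -1.3, 0.0, 0, 0], [-1.1, -1.2, 0.0, 0, 0]]
12 [ 554.3 -249.1   61.8]
```

Request:
move_arm(rows=[[-2.3,-1.1,4.2,0,45],[-2.2,-1.0,4.2,0,45],[-2.3,-1.1,4.3,0,45],[-2.3,-1.1,4.2,0,45],[0.0,0.0,3.1,0,45],[0.0,0.0,3.2,0,45],[0,0,0,0,45]])

```text
t: 17.58
ee_pos: [564.3, -74.8, 58.8]
orientation: [-0.214, -3.128, -0.001]
ft_force: [-0.5, 0.3, 0.1]
width: 39.0
grasp_force: 0.0
```

Request:
move_arm(rows=[[0,0,0,0,0],[0,0,0,0,0],[0,0,0,0,0],[0,0,0,0,0]])

```text
t: 18.08
ee_pos: [566.5, -74.4, 62.7]
orientation: [0.214, 3.133, 0.001]
ft_force: [-3.2, 3.9, 6.9]
width: 15.5
grasp_force: 30.0
```

Request:
move_arm(rows=[[0.8,-1.2,0.0,0,0],[0.8,-1.4,0.0,0,0],[0.6,-1.6,0.0,0,0],[0.4,-1.6,0.0,0,0],[0.2,-1.6,0.0,0,0],[0.0,-1.7,0.0,0,0]])

```text
t: 18.82
ee_pos: [525.8, -160.4, 62.5]
orientation: [-0.213, -3.134, -0.002]
ft_force: [-2.6, 7.3, 6.8]
width: 15.6
grasp_force: 30.0
```

Request:
move_arm(rows=[[-0.3,-1.6,0.0,0,0],[-0.4,-1.6,0.0,0,0],[-0.7,-1.5,0.0,0,0]])

```text
t: 19.2
ee_pos: [533.6, -209.0, 62.5]
orientation: [-0.213, -3.134, -0.002]
ft_force: [0.5, 8.6, 5.2]
width: 15.4
grasp_force: 30.0
```

Request:
move_arm(rows=[[-0.8,-1.4,0.0,0,0],[-1.0,-1.3,0.0,0,0],[0,0,0,0,0]])

```text
t: 19.58
ee_pos: [548.6, -239.3, 62.5]
orientation: [0.214, 3.133, -0.001]
ft_force: [-0.5, 1.8, 5.4]
width: 15.7
grasp_force: 30.0
```

Request:
move_arm(rows=[[-0.8,-0.9,0.0,0,0],[0,0,0,0,0]])

```text
t: 19.82
ee_pos: [555.3, -248.6, 62.5]
orientation: [0.213, 3.133, -0.0]
ft_force: [0.7, 3.8, 4.7]
width: 15.6
grasp_force: 30.0
```

Request:
move_arm(rows=[[0.8,0.9,0.0,0,0],[1.0,1.3,0.0,0,0],[0.8,1.4,0.0,0,0],[0.7,1.5,0.0,0,0],[0.4,1.6,0.0,0,0],[0.3,1.6,0.0,0,0],[0,0,0,0,0]])

```text
t: 20.7
ee_pos: [524.7, -159.5, 62.1]
orientation: [-0.212, -3.133, -0.0]
ft_force: [-4.4, 2.0, 8.1]
width: 15.2
grasp_force: 30.0
```

Request:
move_arm(rows=[[-0.3,-1.6,0.0,0,0],[-0.4,-1.6,0.0,0,0],[-0.7,-1.5,0.0,0,0],[-0.4,-0.7,0,0,0]])

```text
t: 21.2
ee_pos: [536.2, -215.1, 62.1]
orientation: [-0.215, -3.134, -0.004]
ft_force: [-0.4, 15.6, 9.3]
width: 15.7
grasp_force: 30.0
```

Request:
move_arm(rows=[[-0.4,-0.7,0,0,0],[-0.5,-0.6,0,0,0]])

```text
t: 21.45
ee_pos: [543.9, -230.1, 62.2]
orientation: [0.213, 3.134, 0.001]
ft_force: [1.3, 4.9, 3.9]
width: 15.5
grasp_force: 30.0
```

Request:
move_arm(rows=[[-0.5,-0.6,0,0,0],[-0.8,-0.9,0,0,0],[0,0,0,0,0]])

```text
t: 21.82
ee_pos: [555.8, -247.7, 62.2]
orientation: [0.214, 3.132, -0.001]
ft_force: [5.1, 2.7, 4.7]
width: 15.3
grasp_force: 30.0
```

Request:
move_arm(rows=[[0,0,0,0,40],[0,0,0,0,40],[0,0,-4,0,40],[0,0,-5,0,40],[0,0,-6,0,40],[5,3,-6,0,40],[5,4,-6,0,40],[5,4,-3,0,40]])

```text
t: 22.82
ee_pos: [449.5, -145.9, 327.3]
orientation: [0.215, 3.132, -0.001]
ft_force: [-0.6, -0.0, 0.6]
width: 34.8
grasp_force: 0.0
```

```bash
python3 - <<'E'
from look import *
o=get_obs(); print(o["ee_pos"],o["t"],o["qpos"])
crop(["scene","top"],C2W(-20,40,60),5,(200,200),"pics/jaw.png",[])
E
```

```text
[ 449.46196883 -145.88771957  327.28692406] 22.825 [-3.38884181e-01  7.42289064e-02  1.84178618e+00 -2.52990327e-04
  1.22372964e+00 -1.77240338e+00]
scene crop origin px 232.6 178.4 scale 5
top crop origin px 295.8 121.6 scale 5
```

View pics/jaw.png

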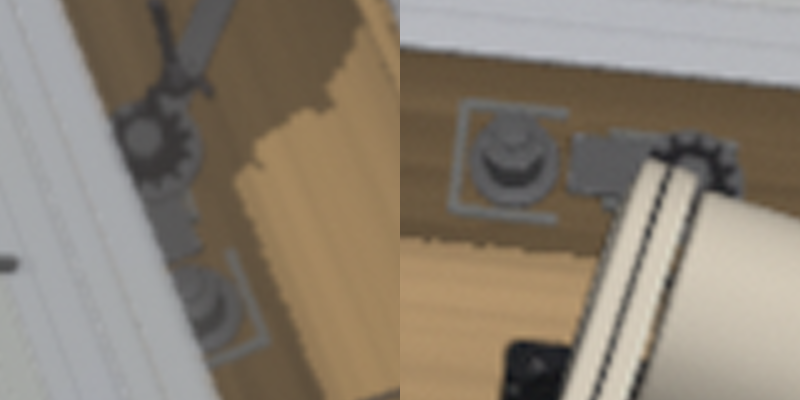

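Jaw shows a clear gap between the jaw and the weight's foot, about 7 mm, so it is right back. The weight stands upright between the rails at top-crop (113,150). Next I need a lean. The rows only turn about the tool's z, so I'll see what the arm does at the edge of its reach, high up in free space.

Request:
move_arm(rows=[[0,4.4,-4,0,40],[0,4.3,-4,0,40],[-4,0,-4,0,40],[-4,0,-4,0,40],[-4,0,-4,0,40],[-4,0,-4,0,40],[-4,0,-4,0,40]])

```text
t: 23.8
ee_pos: [661.7, -88.0, 605.6]
orientation: [-0.215, -3.133, 0.0]
ft_force: [1.8, -0.4, -0.1]
width: 35.1
grasp_force: 0.0
```

Request:
move_arm(rows=[[-4,0,-4,0,40],[-4,0,-4,0,40],[-4,0,-4,0,40],[-4,0,-4,0,40]])

```text
t: 24.3
ee_pos: [770.1, -103.2, 712.4]
orientation: [0.213, 3.109, -0.003]
ft_force: [-5.7, 0.5, 8.4]
width: 35.2
grasp_force: 0.0
```

```bash
python3 - <<'E'
from plan import *
o=get_obs(); print(o["ee_pos"],o["qpos"],state()[1].round(3))
E
```

```text
[ 770.06615353 -103.15742166  712.38828824] [-1.48552193e-01  7.11943287e-01  8.56258637e-02  2.35481746e-04
  2.31875731e+00 -1.58222327e+00] [[-0.99   0.137  0.025]
 [ 0.136  0.991 -0.004]
 [-0.025 -0.    -1.   ]]
```

Request:
move_arm(rows=[[-2,0,-2,0,40],[-2,0,-2,0,40],[-2,0,-2,0,40]])

```text
t: 24.68
ee_pos: [771.4, -103.1, 730.7]
orientation: [0.208, 3.052, -0.008]
ft_force: [-0.0, -0.8, -0.4]
width: 35.3
grasp_force: 0.0
```

```bash
python3 - <<'E'
from plan import *
o=get_obs(); print(o["ee_pos"],o["qpos"],state()[1].round(3))
E
```

```text
[ 771.44536587 -103.07601117  730.69716267] [-1.48597689e-01  6.88875902e-01  8.61361593e-02  1.59474362e-03
  2.28382548e+00 -1.58199816e+00] [[-0.987  0.136  0.082]
 [ 0.135  0.991 -0.011]
 [-0.083  0.    -0.997]]
```

It tilts, already 5° in the wanted direction, so I'll carry on to about 30°.

Request:
move_arm(rows=[[-4,0,-4,0,60],[-4,0,-4,0,60],[-4,0,-4,0,60],[-4,0,-4,0,60],[-4,0,-4,0,60]])

```text
t: 25.3
ee_pos: [775.2, -104.1, 781.2]
orientation: [0.197, 2.896, -0.023]
ft_force: [0.3, 0.7, -0.3]
width: 52.6
grasp_force: 0.0
```

```bash
python3 - <<'E'
from plan import *
o=get_obs(); print(o["ee_pos"],o["qpos"],state()[1].round(3))
E
```

```text
[ 775.23391119 -104.06153944  781.22847005] [-0.1502795   0.62988545  0.0870171   0.00504059  2.18551441 -1.58150901] [[-0.963  0.136  0.235]
 [ 0.132  0.991 -0.031]
 [-0.237  0.001 -0.972]]
```

Request:
move_arm(rows=[[-4,0,-4,0,60],[-4,0,-4,0,60],[-4,0,-4,0,60],[-4,0,-4,0,60],[-4,0,-4,0,60],[-4,0,-4,0,60],[-4,0,-4,0,60]])

```text
t: 26.18
ee_pos: [745.3, -100.8, 884.5]
orientation: [0.182, 2.668, -0.042]
ft_force: [0.1, 0.1, 0.2]
width: 52.7
grasp_force: 0.0
```

```bash
python3 - <<'E'
from plan import *
o=get_obs(); print(o["ee_pos"],o["qpos"],state()[1].round(3))
print(proj("top",C2W(10,95,90)),[atz("top",(317.9,146.7),90)], C2W(10,95))
E
```

```text
[ 745.30746846 -100.76129988  884.47779947] [-0.15402232  0.51079271  0.08701392  0.01059846  2.07572782 -1.58123691] [[-0.884  0.136  0.447]
 [ 0.122  0.991 -0.06 ]
 [-0.451  0.001 -0.892]]
[[317.70387077 146.2581156 ]] [array([675.4864023 , -63.41532882,  90.        ])] [676.79839398 -62.88358667   0.        ]
```

Request:
move_arm(rows=[[-4,0,-4,0,65],[-4,0,-4,0,65],[0,0,0,0,65]])

```text
t: 26.55
ee_pos: [727.8, -98.5, 919.4]
orientation: [0.177, 2.601, -0.047]
ft_force: [0.5, -0.2, -0.4]
width: 57.3
grasp_force: 0.0
```

```bash
python3 - <<'E'
from plan import *
P,M=state(); z=M[:,2]; print(P,np.degrees(np.arccos(-z[2])),M.round(3))
w=np.array([676.2,-63.1,58]); T=w+19*z
for d in(180,60,0): print(d,(T-d*z).round(1))
s=rows([(T-180*z+[-30,0,150],None,65,5.5),(T-180*z,None,65,5)])
s=rows([(T-80*z,None,65,4),(T,None,65,2)],start=s)
E
```

```text
[727.79665063 -98.51060586 919.42327146] 30.68860031282327 [[-0.852  0.135  0.506]
 [ 0.117  0.991 -0.068]
 [-0.51   0.001 -0.86 ]]
180 [594.8 -52.2 196.5]
60 [655.5 -60.3  93.3]
0 [685.8 -64.4  41.7]
[[4.0, 0.2, 3.7, 0, 65], [3.9, 0.2, 3.7, 0, 65], [4.0, 0.2, 3.7, 0, 65], [4.0, 0.2, 3.7, 0, 65], [4.0, 0.3, 3.7, 0, 65], [3.9, 0.2, 3.7, 0, 65], [4.0, 0.2, 3.7, 0, 65], [4.0, 0.2, 3.7, 0, 65], [3.9, 0.2, 3.7, 0, 65], [4.0, 0.2, 3.7, 0, 65]]
[[4.0, 0.2, 3.7, 0, 65], [1.3, 0.1, 3.6, 0, 65], [1.2, 0.1, 3.6, 0, 65], [1.3, 0.1, 3.6, 0, 65], [1.3, 0.1, 3.6, 0, 65]]
15 [594.4 -52.1 196.6]
[[0.0, 0.0, 3.3, 0, 65], [0.0, 0.0, 3.4, 0, 65], [0.0, 0.0, 3.3, 0, 65], [0.0, 0.0, 2.0, 0, 65], [0.0, 0.0, 2.0, 0, 65], [0.0, 0.0, 2.0, 0, 65], [0.0, 0.0, 2.0, 0, 65]]
7 [685.5 -64.3  41.8]
```

Request:
move_arm(rows=[[4.0,0.2,3.7,0,65],[3.9,0.2,3.7,0,65],[4.0,0.2,3.7,0,65],[4.0,0.2,3.7,0,65],[4.0,0.3,3.7,0,65],[3.9,0.2,3.7,0,65],[4.0,0.2,3.7,0,65],[4.0,0.2,3.7,0,65],[3.9,0.2,3.7,0,65],[4.0,0.2,3.7,0,65]])

```text
t: 27.8
ee_pos: [590.7, -58.8, 426.6]
orientation: [0.178, 2.606, -0.046]
ft_force: [0.4, 0.2, 0.6]
width: 57.3
grasp_force: 0.0
```

```bash
python3 - <<'E'
from plan import *
P,M=state(); z=M[:,2]; print(P,np.degrees(np.arccos(-z[2])),M[:,1].round(3),get_obs()["qpos"])
w=np.array([676.2,-63.1,58]); T=w+19*z
s=rows([(T-180*z+[-30,0,150],None,65,5.5),(T-180*z,None,65,5)])
E
```

```text
[590.74522113 -58.80251505 426.58832817] 30.410886198706777 [0.135 0.991 0.002] [-0.11426511 -0.03442724  1.82540766 -0.01309424  0.81996298 -1.54246388]
[[3.1, 0.1, 2.8, 0, 65], [3.2, 0.2, 2.8, 0, 65], [1.3, 0.1, 3.6, 0, 65], [1.2, 0.1, 3.6, 0, 65], [1.3, 0.1, 3.6, 0, 65], [1.2, 0.1, 3.6, 0, 65]]
6 [595.5 -52.  196.9]
```

Request:
move_arm(rows=[[3.1,0.1,2.8,0,65],[3.2,0.2,2.8,0,65],[1.3,0.1,3.6,0,65],[1.2,0.1,3.6,0,65],[1.3,0.1,3.6,0,65],[1.2,0.1,3.6,0,65],[0,0,0,0,65],[0,0,0,0,65]])

```text
t: 28.8
ee_pos: [596.9, -52.3, 199.9]
orientation: [0.178, 2.604, -0.046]
ft_force: [0.6, -0.9, 0.1]
width: 57.3
grasp_force: 0.0
```

```bash
python3 - <<'E'
from look import *
P,M=state(); z=M[:,2]; print(P,np.degrees(np.arccos(-z[2])))
w=np.array([676.2,-63.1,58]); T=w+19*z
s=rows([(T-80*z,None,65,4),(T,None,65,2)])
crop(["scene","top"],np.array([640,-60,100]),4,(200,200),"pics/pre.png",[T,w])
E
```

```text
[596.86047632 -52.26607217 199.9218479 ] 30.48450277968843
[[0.1, 0.0, 3.4, 0, 65], [0.1, 0.0, 3.4, 0, 65], [0.1, 0.0, 3.4, 0, 65], [0.0, 0.0, 2.0, 0, 65], [0.0, 0.0, 2.0, 0, 65], [0.0, 0.0, 2.0, 0, 65], [0.0, 0.0, 2.0, 0, 65]]
7 [685.8 -64.2  41.6]
scene crop origin px 229.75 179.5 scale 4
top crop origin px 267.5 108.5 scale 4
```

View pics/pre.png

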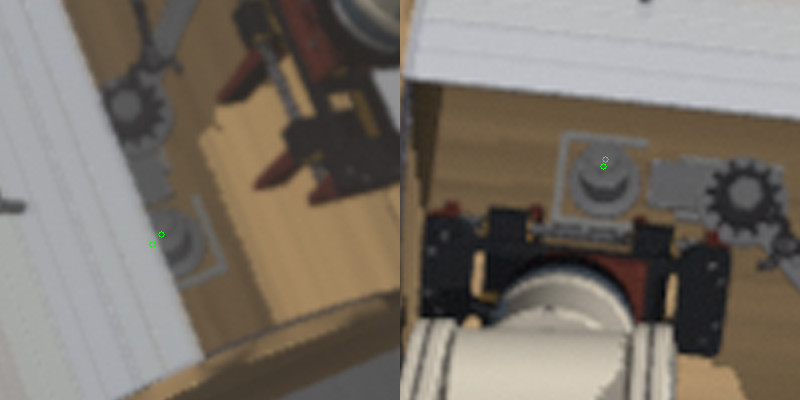

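Pre shows the open fingers (red) straddling the weight's line from the robot side, well clear of the shutter edge. I'll check the weight's outline numerically before closing in.

```bash
python3 - <<'E'
from plan import *
t=np.linspace(0,2*np.pi,73)
for n,o in(("scene",(229.75,179.5)),("top",(267.5,108.5))):
    for r,z,nm in((28,21,"foot"),(18,68,"body top"),(10,90,"knob")):
        q=np.array([proj(n,[676.2+r*np.cos(a),-63.1+r*np.sin(a),z])[0] for a in t]); q=(q+.5-np.array(o))*4
        print(n,nm,q.min(0).round(),q.max(0).round())
E
```

```text
scene foot [131. 211.] [202. 280.]
scene body top [136. 208.] [184. 254.]
scene knob [143. 211.] [170. 237.]
top foot [166. 143.] [241. 215.]
top body top [179. 138.] [228. 186.]
top knob [189. 140.] [217. 167.]
```

Request:
move_arm(rows=[[0.0,0.0,3.4,0,65],[0.0,0.0,3.4,0,65],[0.1,0.0,3.4,0,65],[0.1,0.0,2.0,0,65],[0.0,0.0,2.0,0,65],[0,0,0,0,65]])

```text
t: 29.65
ee_pos: [670.9, -61.4, 82.4]
orientation: [0.179, 2.617, -0.048]
ft_force: [-0.7, -0.3, -0.0]
width: 57.3
grasp_force: 0.0
```

Request:
move_arm(rows=[[0.0,0.0,2.0,0,65],[0.0,0.0,1.5,0,65],[0,0,0,0,65]])

```text
t: 30.02
ee_pos: [690.8, -63.4, 55.9]
orientation: [0.181, 2.632, -0.05]
ft_force: [-0.2, -0.7, 0.2]
width: 57.2
grasp_force: 0.0
```

Request:
move_arm(rows=[[0,0,0,0,0],[0,0,0,0,0],[0,0,0,0,0],[0,0,0,0,0],[0,0,0,0,0]])

```text
t: 30.65
ee_pos: [690.7, -63.6, 57.3]
orientation: [0.182, 2.63, -0.051]
ft_force: [-1.7, -4.0, 2.6]
width: 34.5
grasp_force: 30.0
```

```bash
python3 - <<'E'
from plan import *
P,M=state(); z=M[:,2]; g=P-19*z; print(g,np.degrees(np.arccos(-z[2])),M.round(3),get_obs()["qpos"])
c,s=np.cos(p[2]),np.sin(p[2]); d=g[:2]-p[:2]; print(c*d[0]+s*d[1],-s*d[0]+c*d[1])
s=rows([(P+[0,0,20],None,0,1)])
E
```

```text
[681.60257445 -62.27403505  73.903648  ] 28.981143834739356 [[-0.867  0.138  0.48 ]
 [ 0.119  0.99  -0.069]
 [-0.485 -0.003 -0.875]] [-0.09951998  0.62328606  1.90653546 -0.19662477  0.10843198 -1.34248102]
14.680556036272748 96.24261752439983
[[-0.5, 0.0, -0.9, 0, 0], [-0.5, 0.0, -0.8, 0, 0]]
2 [691.2 -63.6  77. ]
```

Request:
move_arm(rows=[[-0.2,0.0,-0.5,0,0],[-0.5,0.0,-0.8,0,0],[-0.4,0,-0.8,0,0],[0,0,0,0,0],[0,0,0,0,0]])

```text
t: 31.28
ee_pos: [689.8, -63.2, 80.6]
orientation: [0.181, 2.631, -0.05]
ft_force: [0.0, 0.1, -4.3]
width: 33.9
grasp_force: 30.0
```

```bash
python3 - <<'E'
from plan import *
P,M=state(); z=M[:,2]; g=P-19*z; print(P,g,np.degrees(np.arccos(-z[2])),M.round(3),get_obs()["qpos"],get_obs()["ft_force"])
s=rows([(P-120*z+[0,0,0],None,0,3)])
for n in("scene","top"):
    optics.get_image(n)
    for q in spotter.regions_of(n,"pan")[:2]:
        c=np.argwhere(q["region"])[:,::-1].astype(np.float32); h=cv2.convexHull(c); e=cv2.fitEllipse(h)
        print(n,q["conf"],len(c),q["point"],e,atz(n,e[0],63).round(1),c.min(0),c.max(0))
e=cv2.convexHull
t=np.linspace(0,6.28,40)
for n in("scene","top"):
    q=np.array([proj(n,[518+60*np.cos(a),339+60*np.sin(a),63])[0] for a in t]); print(n,q.min(0),q.max(0))
im=[cv2.resize(optics.get_image(n)[y:y+110,x:x+100],None,fx=4,fy=4,interpolation=cv2.INTER_CUBIC) for n,x,y in(("scene",335,280),("top",132,150))]
cv2.imwrite("pics/pan.png",np.hstack(im))
E
```

```text
[689.80952045 -63.20986525  80.57556923] [680.71225668 -61.89997749  97.2045796 ] 28.9300341807899 [[-0.867  0.138  0.479]
 [ 0.119  0.99  -0.069]
 [-0.484 -0.003 -0.875]] [-0.09905813  0.58063447  1.90543698 -0.14037299  0.15248273 -1.39898648] [ 0.04709632  0.12263475 -4.29421185]
[[0.0, 0.0, -3.0, 0, 0], [0.0, 0.0, -3.0, 0, 0], [0.0, 0.0, -3.0, 0, 0], [0.0, 0.0, -3.0, 0, 0]]
4 [632.4 -54.9 185.6]
scene 0.9 4163 [386.0, 329.8] ((384.948974609375, 332.3269958496094), (75.58826446533203, 94.68768310546875), 43.424095153808594) [527.3 347.9  63. ] [342. 287.] [428. 376.]
top 0.59 3956 [184.0, 204.0] ((183.09849548339844, 203.29400634765625), (72.17574310302734, 86.35301208496094), 103.74540710449219) [524.8 326.3  63. ] [145. 168.] [216. 237.]
scene [365.04259946 306.42972566] [406.87790438 349.73378642]
top [157.59092785 185.12119071] [199.54583663 226.60920808]
```

View pics/pan.png

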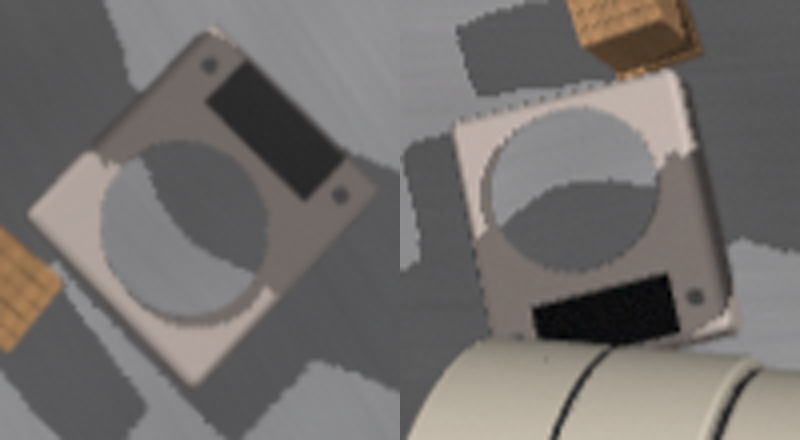

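Pan shows the pan clearly, centred at scene-px (380.5,337) and top-px (175.5,197). The wrist reads -4.3 N, so the weight is held.

```bash
python3 - <<'E'
from plan import *
a=atz("scene",(380.5,336.9),63);b=atz("top",(175.5,196.7),63);print(a,b,tri([("scene",(380.5,336.9)),("top",(175.5,196.7))]))
c=(a+b)/2; P,M=state(); z=M[:,2]
off=np.array([-14.8,.5])
T=np.array([*(c[:2]-off),0.]); print("T",T)
s=rows([(P-150*z,None,0,3.5)])
s=rows([((500,150,260),None,0,5),(T+[0,0,200],None,0,5)],start=s)
s=rows([(T+[0,0,122],None,0,3)],start=s)
E
```

```text
[544.97414447 351.82803176  63.        ] [544.39876527 348.6025937   63.        ] [544.82949625 351.61439152  56.6240178 ]
T [559.48645487 349.71531273   0.        ]
[[0.0, 0.0, -3.0, 0, 0], [0.0, 0.0, -3.0, 0, 0], [0.0, 0.0, -3.0, 0, 0], [0.0, 0.0, -3.0, 0, 0], [0.0, 0.0, -3.0, 0, 0]]
5 [618.  -52.9 211.5]
[[2.1, 3.7, -2.3, 0, 0], [2.0, 3.7, -2.2, 0, 0], [2.1, 3.7, -2.3, 0, 0], [2.1, 3.7, -2.2, 0, 0], [2.0, 3.7, -2.3, 0, 0], [0.0, 4.1, 1.3, 0, 0], [0.1, 4.1, 1.4, 0, 0], [0.0, 4.1, 1.3, 0, 0], [0.0, 4.2, 1.4, 0, 0], [0.0, 4.1, 1.3, 0, 0]]
10 [559.7 349.9 200.5]
[[1.3, 0.0, 2.3, 0, 0], [1.2, 0.0, 2.3, 0, 0], [1.3, 0.0, 2.3, 0, 0]]
3 [559.8 349.7 121.7]
```

Request:
move_arm(rows=[[0.0,0.0,-2.0,0,0],[0.0,0.0,-3.0,0,0],[0.0,0.0,-3.5,0,0],[0.0,0.0,-3.5,0,0],[0.0,0.0,-3.0,0,0]])

```text
t: 32.2
ee_pos: [617.4, -52.8, 212.8]
orientation: [0.181, 2.631, -0.05]
ft_force: [0.7, 0.0, -3.9]
width: 34.4
grasp_force: 30.0
```

Request:
move_arm(rows=[[1.0,1.9,-1.2,0,0],[2.0,3.7,-2.2,0,0],[2.1,3.7,-2.3,0,0],[2.1,3.7,-2.2,0,0],[2.0,3.7,-2.3,0,0],[1.0,3.9,-0.5,0,0],[0.1,4.1,1.0,0,0],[0.0,4.1,1.0,0,0],[0.0,4.2,1.0,0,0],[0.0,2,0.5,0,0]])

```text
t: 33.45
ee_pos: [542.7, 313.1, 223.5]
orientation: [0.179, 2.632, -0.049]
ft_force: [0.4, -0.4, -4.4]
width: 34.2
grasp_force: 30.0
```

```bash
python3 - <<'E'
from plan import *
P,M=state(); z=M[:,2]; print(P,np.degrees(np.arccos(-z[2])),M.round(3),get_obs()["width"],get_obs()["qpos"])
T=np.array([559.5,349.7,0])
s=rows([(T+[0,0,150],None,0,4),(T+[0,0,125],None,0,2)])
E
```

```text
[542.70977294 313.09258908 223.46732005] 28.921014320393727 [[-0.867  0.136  0.479]
 [ 0.118  0.991 -0.068]
 [-0.484 -0.002 -0.875]] 34.178996087333125 [ 0.67968019  0.3167453   1.89770852 -0.61353752  0.66138128 -0.31427036]
[[0.8, 1.3, 2.3, 0, 0], [0.9, 1.3, 2.4, 0, 0], [0.8, 1.3, 2.3, 0, 0], [0.6, 0.0, 1.1, 0, 0], [0.6, 0.0, 1.1, 0, 0]]
5 [560.  349.9 125. ]
```

Request:
move_arm(rows=[[0.8,1.3,2.3,0,0],[0.9,1.3,2.4,0,0],[0.8,1.3,2.3,0,0],[0.6,0.0,1.1,0,0],[0.6,0.0,1.1,0,0],[0,0,0,0,0],[0,0,0,0,0]])

```text
t: 34.33
ee_pos: [560.2, 347.6, 126.3]
orientation: [0.182, 2.63, -0.05]
ft_force: [0.0, 0.7, -3.7]
width: 34.3
grasp_force: 30.0
```

```bash
python3 - <<'E'
from plan import *
P,M=state(); z=M[:,2]; print(P,np.degrees(np.arccos(-z[2])))
im=[cv2.resize(optics.get_image(n)[y:y+110,x:x+100],None,fx=4,fy=4,interpolation=cv2.INTER_CUBIC) for n,x,y in(("scene",335,280),("top",132,130))]
cv2.imwrite("pics/pan2.png",np.hstack(im))
E
```

```text
[560.22098122 347.60924469 126.33442391] 28.977371305377826
```

View pics/pan2.png

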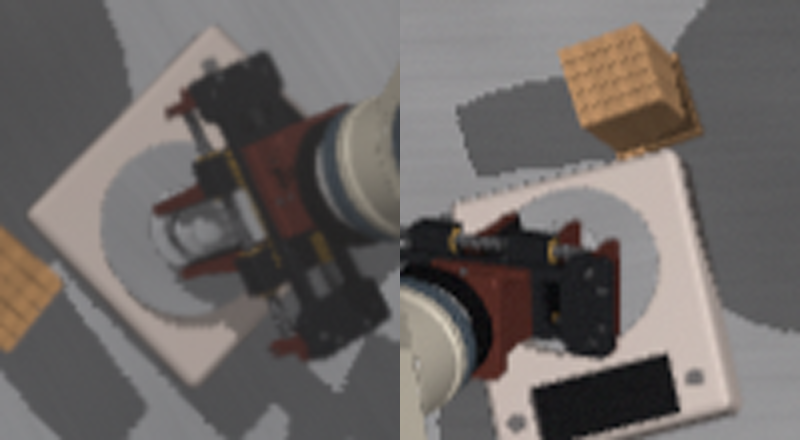

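Pan2 shows the weight hanging upright above the pan's middle at scene crop (190,232). Now I'll lower it slowly.

Request:
move_arm(rows=[[0.3,0.1,0.5,0,0],[0.2,0,0.4,0,0],[0.2,0,0.4,0,0],[0,0,0,0,0]])

```text
t: 34.92
ee_pos: [560.0, 348.4, 110.1]
orientation: [0.181, 2.632, -0.051]
ft_force: [0.1, -0.4, -4.4]
width: 33.9
grasp_force: 30.0
```

Request:
move_arm(rows=[[0.1,0,0.1,0,0],[0.1,0,0.2,0,0],[0,0,0,0,0]])

```text
t: 35.3
ee_pos: [560.5, 348.7, 108.3]
orientation: [0.182, 2.63, -0.05]
ft_force: [-2.4, -2.0, 3.9]
width: 34.1
grasp_force: 30.0
```

Request:
move_arm(rows=[[0,0,0,0,45],[0,0,0,0,60],[0,0,0,0,70],[0,0,0,0,70]])

```text
t: 35.8
ee_pos: [560.0, 348.8, 107.2]
orientation: [0.181, 2.631, -0.05]
ft_force: [0.5, -0.2, -0.3]
width: 60.9
grasp_force: 0.0
```

Request:
move_arm(rows=[[0,0,-2,0,70],[0,0,-4,0,70],[0,0,-5,0,70],[0,0,-6,0,70],[0,0,-6,0,70],[0,0,-4,0,70],[0,-6,0,0,70],[0,-6,0,0,70],[0,0,0,0,70],[0,0,0,0,70]])

```text
t: 37.05
ee_pos: [414.1, 248.9, 345.0]
orientation: [0.182, 2.63, -0.047]
ft_force: [-0.2, 0.4, 0.1]
width: 61.4
grasp_force: 0.0
```

```bash
python3 - <<'E'
from plan import *
o=get_obs();print(o["ee_pos"],o["ft_force"],o["t"])
im=[cv2.resize(optics.get_image(n)[y:y+130,x:x+130],None,fx=3,fy=3,interpolation=cv2.INTER_CUBIC) for n,x,y in(("scene",315,265),("scene",210,150))]
cv2.imwrite("pics/end.png",np.hstack(im))
E
```

```text
[414.11240665 248.92396496 345.02842805] [-0.20581834  0.42964416  0.05797685] 37.05
```

View pics/end.png

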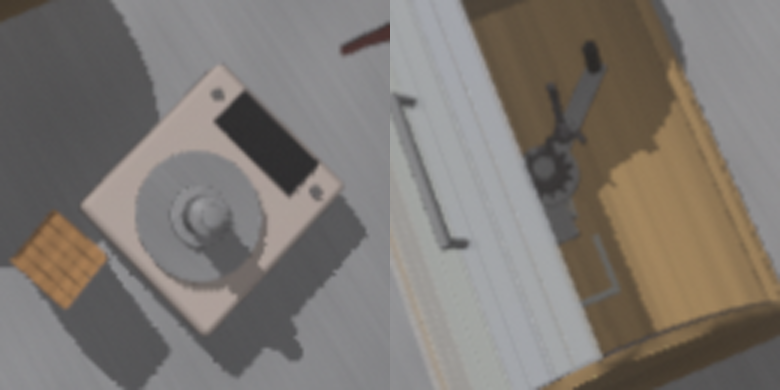

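End shows the weight upright in the middle of the pan at crop (203,215). The shutter is open, the lever is flipped, and the jaw is drawn back from an empty nest.

```bash
python3 -c "
from workcell import close_job
print(close_job())"
```

```text
the job is handed in; nothing more can be done
None
```

The job is handed in (verdict not shown): in the last picture the weight stands upright in the middle of the balance pan, with the shutter open, the lever on the loosening side and the jaw drawn back.

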